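# Secure the honing stone and present the chisel over it

### The job

Get ready to hone the chisel: first turn the turnbutton all the way over the grey stone so that it locks the stone in its board, then take the dark-handled chisel by its handle and draw it out of its sloping socket, leaving the pale-handled gouge in the other one. Turn the chisel level and finish still holding it there at rest, with its cutting edge about 15 cm above the middle of the stone; do not set it down or let go.

Things in the scene. Friction and masses are not known exactly. Their poses are not given: they have to be found in the camera images.
- chisel_grip (a point): On the axis of the chisel's octagonal handle (dark brown wood, 125 mm long, up to 28 mm thick), 44 mm from the handle's end and 34 mm outside the socket's mouth; 78 mm of handle stand out. Chisel 265 mm, 0.16 kg. Its y axis runs from cutting edge to handle end (in the socket: at 40 degrees up towards the robot), x level across it, z square to both.
- chisel_edge (a point): Middle of the chisel's cutting edge (16 mm wide), hidden at the foot of the socket at the start; axes as chisel_grip. It lies 220 mm from chisel_grip along -y and 6 mm along -z.
- gouge_grip (a point): The same point of a carving gouge, 270 mm long, of the same shape but with a clearly paler, light tan handle, standing in the other socket; it is to stay there. Either tool may be in either socket.
- tool_holder: Fixed wooden stand, 190 x 200 mm, 0.17 m high; two plain square sockets slope at 40 degrees, mouths up and to its own -x (roughly to the robot). Origin at the bench top. Sockets at y = +-47.5 mm, 31 mm wide inside, 45 outside, 187 deep, mouth centres at x -113 mm, z 0.154 m. Tools stand in loosely; drawn along the socket's axis they are free after 190 mm.
- turnbutton (a joint): Angle of the turnbutton, rad: 0 = pointing sideways, off the stone; 1.571 = against its stop, lying over the stone in line with it. It turns clockwise seen from above as the value grows, and stays where it is left (friction about 0.05 N m).
- turnbutton_hinge (a point): On the vertical pivot axis of the turnbutton, on the top face of its bar (z about 0.048), 78 mm from the middle of the stone at the board's near end.
- turnbutton_knob (a point): On the axis of the turnbutton's upright red knob, 14 mm in diameter, 40 mm from the pivot; the point is 10 mm below the top of the knob and 22 mm above the steel bar (16 mm wide, 8 mm thick, top at z 0.048) from which it rises.
- stone_top (a point): Middle of the top face of the grey honing stone, 45 x 105 x 22 mm, z about 0.037. Its y axis runs along the stone, z up. The stone lies loose in its recess.
- stone_board: Fixed dark wooden board, 185 x 75 x 15 mm, with rims 9 mm high round the stone; origin at the bench top under the middle of the stone; x along the board away from the turnbutton's end, y to its left; the open turnbutton points along y.
Mind the look-alikes: they are no part of the job. Of the things shaped like the stone_board, the wooden one is meant.

How it is judged:
On the way, in this order (a step that is already met when the one before it is completed fails the run):
1. the turnbutton lies over the stone, against its stop (value of joint turnbutton above 1.4 rad), for 0.2 s.
2. the chisel is drawn out of its socket and held (distance of chisel_edge from where it was at the start of the episode above 0.16 m and contact force between the fingers and chisel above 1 N), for 0.2 s.
At the end, for the whole second after the job is handed in: Chisel held at rest in the gripper, touching nothing else, level within 11 degrees, edge 8 to 24 cm above the stone and within 35 mm of its middle in plan; turnbutton over the stone (above 1.35 rad); stone moved under 10 mm, gouge under 30 mm (value of joint turnbutton above 1.35 rad and angle between chisel_edge's own y axis and vertical between 1.371 and 1.771 rad and horizontal distance between chisel_edge and stone_top below 0.035 m and z of chisel_edge in the frame of stone_top between 0.08 and 0.24 m and contact force between the fingers and chisel above 1 N and contact force between chisel and tool_holder below 0.05 N and contact force between chisel and stone_board below 0.05 N and contact force between chisel and stone below 0.05 N and linear speed of chisel below 0.03 m/s and distance of stone_top from where it was at the start of the episode below 0.01 m and distance of gouge_grip from where it was at the start of the episode below 0.03 m); the arm keeps its last pose, push and grip.
It fails at once if the gouge is pulled out of its socket (distance of gouge_grip from where it was at the start of the episode above 0.05 m).
It fails at once if the chisel is moved out before the stone is secured (distance of chisel_edge from where it was at the start of the episode above 0.08 m and value of joint turnbutton below 1.2 rad).
It also fails if it takes over 58 s, if anything falls off the work surface, if the arm or the gripper's body presses on something with over 40 N, if the wrist force passes 120 N, or if a joint passes its speed limit or range.

### The arm

A 7-joint arm with a two-finger parallel gripper is mounted at the origin on a cart in front of the work surface, level with it; the furniture and walls round the work are solid. World frame = base frame: x ahead of the robot, y to its left, z up, the work surface at z = 0. Lengths are in m, angles in rad, forces in N, time in s.
With the tool pointing down it reaches from about 0.4 to 0.925 m from the base axis. Payload 4.1 kg.
Tool frame: the origin (TCP) lies at the very end of the fingers, on their centre line; the grasp point (between the pads) lies manip.pinch_z behind it (manip.pinch_z is the distance from the TCP to the grasp point, in m); z points along the fingers, y is the line along which they close (so a half turn about z gives the same grasp; the last joint's range is limited). The gripper opens to 85 mm and grips with 20 to 120 N. Pads are 22 mm wide; open, the fingers measure 114 mm over their backs; the gripper's body (76 mm by 85 mm) begins 54 mm behind the grasp point. The pads swing forward as they close: fully open they stand 13 mm farther back than shut.
Start: joints at [1.002, 0.398, 0.045, 1.537, -0.019, 1.207, -0.051], TCP at [0.294, -0.58, 0.231] pointing down, gripper open.
Joint ranges: [-2.82, 2.82], [-0.49, 2.23], [-1.37, 1.46], [0, 2.46], [-1.36, 4.5], [0.23, 2], [-2.94, 2.94]. Speed limits (rad/s): [2.57, 2.57, 3.14, 3.14, 3.14, 3.14, 3.14].

### API

Orientations are given as a 3x3 rotation matrix whose columns are the frame's x, y, z axes.
In Python, from cell import manip gives the robot as it stands. Calls block until the motion is done:
- manip.goto(position, orientation): joint-space move of the TCP to a pose.
- manip.movel(position, frame=None, v=0.15, guard=None): straight line of the TCP; frame=None keeps the orientation; v is the mean speed in m/s. With guard (N) it stops when the force on the tool has changed by that much, and returns True; else False.
- manip.move_joints(angles): joint-space move.
- manip.grip(opening, newtons=None): finger opening in m; newtons is the grip in N (None keeps the last); returns when the fingers have stopped.
- manip.sleep(seconds).
- manip.solve_ik(position, orientation): joint angles nearest the present ones, or None.
- manip.sense(): the state.
- manip.camera(name): name is "scene" or "side" or "wrist"; returns (picture, depth): 384x512x3 uint8, blue, green, red; 384x512 float32, m along the optical axis (not along the pixel's ray), 0 where there is no reading.
- manip.calibration(name): a dict with "mtx" (3x3 intrinsics, pixels), "rvec" (rotation vector, rad) and "tvec" (3), from world to camera coordinates, as OpenCV has them. Camera axes: x right, y down, z forward; pixel columns grow to the right and rows downward; lengths in m; the calibration is good to about 2 mm. A picture is of the moment at which its call begins: read the wrist's pose just before it. calibration takes no time and is no camera call; for the wrist camera it gives the pose at the moment of the call.
A pose or a line that the arm cannot do raises manip.Unreachable and nothing moves.
- manip.job_done(): hands the job in; it is judged then, once.
Trained networks look in the newest picture that a camera, given by its name, has taken for a name from the list of things; names that differ only in an ending like _2 or _b are one class to them, and where a whole thing is asked for, a point or a joint stands for the part that bears it (a point fixed in the world has none). Each returns a list of dicts, best first, with "p" (0 to 1); they miss things now and then, are a little off and sometimes report something else, mostly with a low value. They report only what shows in the picture. A call takes as long as a camera call. They do not tell look-alikes from the thing itself.
- manip.boxes_of(query, camera): "xyz" ([x, y, z] in m, in world coordinates, good to about 4 mm: the middle of the surface that is visible of it).
- manip.regions_of(query, camera): "pixels" (384x512 bool, what is visible of it).
The state is a dict: "clock": time; "joint_pos": joint angles; "joint_vel": joint speeds; "joint_torque": joint torques, N m; "tool_pos": TCP position; "eef_rot": TCP orientation; "contact_force": force on the tool from outside, world axes, zero at the start; "torque": the same for the moment, N m; "grip_width": finger opening in m; "finger_force": force on a finger pad.
Only numpy, scipy, OpenCV 4.12 (cv2) and the standard library are available. Lean on these libraries where they do the work, as an engineer would, in place of code of your own. Each camera call takes 0.05 s, during which the arm holds its last target. There are 200 camera calls.

## Working session

There is one attempt and no reset: what is moved stays moved. The work goes in short steps, each a Python script; the robot and the scene stay as the last script left them, time stands still between calls to the robot, and variables do not carry over. Pictures are saved under pics/ and viewed, at most 10 in all, crops included, and the job is handed in when it is done.

```bash
ls; mkdir -p pics; cat > h.py <<'E'
import numpy as np, cv2
from cell import manip
def back(cam,u,v,d):
    c=manip.calibration(cam);R=cv2.Rodrigues(np.array(c["rvec"],float))[0];K=np.array(c["mtx"])
    p=np.linalg.inv(K)@np.array([u*d,v*d,d]);return R.T@(p-np.array(c["tvec"]).ravel())
def cloud(cam,d,mask):
    v,u=np.nonzero(mask&(d>0));z=d[v,u]
    c=manip.calibration(cam);R=cv2.Rodrigues(np.array(c["rvec"],float))[0];K=np.array(c["mtx"])
    p=np.linalg.inv(K)@np.array([u*z,v*z,z]);return (R.T@(p-np.array(c["tvec"]).reshape(3,1))).T,u,v
E
python3 - <<'E'
from h import *
np.set_printoptions(precision=3,suppress=True)
for cam in("scene","side"):
    im,d=manip.camera(cam);cv2.imwrite(f"pics/{cam}0.png",im);np.savez(f"{cam}0.npz",im=im,d=d)
    for q in["chisel_grip","gouge_grip","tool_holder","turnbutton_knob","turnbutton_hinge","stone_top","stone_board"]:
        print(cam,q,[(np.array(b["xyz"]),round(b["p"],2)) for b in manip.boxes_of(q,cam)])
print(manip.sense()["clock"],manip.pinch_z)
E
```

```text
pics
scene chisel_grip [(array([0.518, 0.278, 0.204]), 0.77)]
scene gouge_grip [(array([0.49 , 0.186, 0.203]), 0.87)]
scene tool_holder [(array([0.581, 0.217, 0.012]), 0.87)]
scene turnbutton_knob [(array([ 0.602, -0.184,  0.044]), 0.5), (array([ 0.382, -0.053,  0.046]), 0.48)]
scene turnbutton_hinge [(array([ 0.601, -0.184,  0.042]), 0.58), (array([ 0.382, -0.057,  0.045]), 0.55)]
scene stone_top [(array([ 0.682, -0.182,  0.04 ]), 0.62), (array([ 0.6  , -0.182,  0.051]), 0.27)]
scene stone_board [(array([ 0.439, -0.064,  0.016]), 0.72), (array([ 0.609, -0.179,  0.013]), 0.63)]
side chisel_grip [(array([0.541, 0.284, 0.18 ]), 0.65)]
side gouge_grip [(array([0.518, 0.196, 0.182]), 0.72)]
side tool_holder [(array([0.594, 0.258, 0.032]), 0.59)]
side turnbutton_knob [(array([ 0.602, -0.173,  0.054]), 0.67), (array([ 0.382, -0.047,  0.052]), 0.6), (array([ 0.635, -0.168,  0.014]), 0.47)]
side turnbutton_hinge [(array([ 0.384, -0.049,  0.048]), 0.52), (array([ 0.598, -0.174,  0.05 ]), 0.46)]
side stone_top [(array([ 0.681, -0.183,  0.043]), 0.67)]
side stone_board [(array([ 0.634, -0.171,  0.015]), 0.74), (array([ 0.446, -0.054,  0.015]), 0.73), (array([0.517, 0.195, 0.184]), 0.42)]
0.8 0.0187
```

View pics/scene0.png

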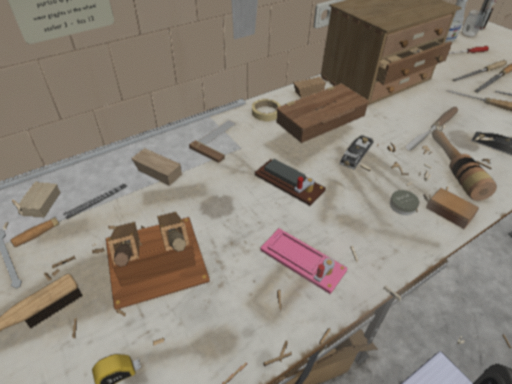

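View pics/side0.png

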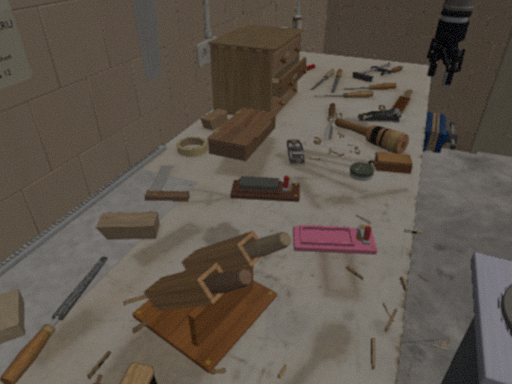

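Both views show the holder at left, with the dark handle in the left socket (scene 122,258) and the paler one in the right (scene 177,240). The wooden board with the grey stone is at scene (290,178). The pink board at (303,258) is the decoy. Next I'll take close wrist views.

```bash
python3 - <<'E'
from h import *
np.set_printoptions(precision=3,suppress=True)
T=manip.calibration("wrist");R=cv2.Rodrigues(np.array(T["rvec"],float))[0]
print("cam pos",-R.T@np.array(T["tvec"]).ravel(),"axes",R, T["mtx"]); s=manip.sense();print(s["tool_pos"],s["eef_rot"])
down=np.array(s["eef_rot"])
c=-R.T@np.array(T["tvec"]).ravel()-s["tool_pos"]; print("cam off",c)
Rd=np.array([[1,0,0],[0,-1,0],[0,0,-1.]])
for nm,p,Ro in(("st",[0.58,-0.17,0.26],Rd),):
    manip.goto(p,Ro)
    im,d=manip.camera("wrist");cv2.imwrite(f"pics/w_{nm}.png",im);np.savez(f"w_{nm}.npz",im=im,d=d)
    for q in["turnbutton_knob","turnbutton_hinge","stone_top","stone_board"]:
        print(q,[(np.array(b["xyz"]),round(b["p"],2)) for b in manip.boxes_of(q,"wrist")])
        for r in manip.regions_of(q,"wrist")[:2]:
            P,u,v=cloud("wrist",d,r["pixels"]); print("  reg",r["p"],len(P),P.mean(0),P.min(0),P.max(0)) if len(P) else 0
    P,u,v=cloud("wrist",d,d>0); np.save("P_st.npy",P)
    print(manip.sense()["clock"],manip.sense()["joint_pos"])
E
```

```text
cam pos [ 0.362 -0.544  0.374] axes [[ 0.453 -0.892  0.001]
 [-0.852 -0.432  0.296]
 [-0.263 -0.135 -0.955]] [[293.243   0.    259.967]
 [  0.    293.243 185.344]
 [  0.      0.      1.   ]]
[ 0.294 -0.58   0.231] [[ 0.892  0.453  0.   ]
 [ 0.453 -0.892 -0.   ]
 [ 0.     0.    -1.   ]]
cam off [0.068 0.035 0.142]
turnbutton_knob [(array([ 0.613, -0.193,  0.046]), 0.68), (array([ 0.386, -0.066,  0.049]), 0.56)]
  reg 0.73 683 [ 0.39  -0.066  0.052] [ 0.357 -0.097  0.013] [ 0.406 -0.038  0.08 ]
turnbutton_hinge [(array([ 0.605, -0.199,  0.049]), 0.81), (array([ 0.387, -0.061,  0.048]), 0.76)]
  reg 0.84 674 [ 0.39  -0.064  0.052] [ 0.336 -0.097 -0.   ] [ 0.406 -0.019  0.08 ]
  reg 0.79 786 [ 0.61  -0.194  0.053] [ 0.597 -0.224  0.034] [ 0.623 -0.163  0.081]
stone_top [(array([ 0.692, -0.19 ,  0.041]), 0.66)]
  reg 0.74 3778 [ 0.688 -0.189  0.037] [ 0.631 -0.226  0.015] [ 0.745 -0.153  0.039]
  reg 0.4 835 [ 0.609 -0.193  0.05 ] [ 0.585 -0.229 -0.001] [ 0.623 -0.16   0.081]
stone_board [(array([ 0.457, -0.063,  0.015]), 0.96), (array([ 0.646, -0.196,  0.011]), 0.55)]
  reg 0.68 6209 [ 0.457 -0.066  0.02 ] [ 0.357 -0.129 -0.001] [ 0.59  -0.003  0.274]
  reg 0.67 5513 [ 0.663 -0.193  0.022] [ 0.572 -0.256 -0.001] [ 0.764 -0.134  0.081]
3.0667 [ 0.329  0.3   -0.145  1.609  0.045  1.236 -1.395]
```

```bash
python3 - <<'E'
from h import *
np.set_printoptions(precision=4,suppress=True)
def stone(P):
    P=P[(abs(P[:,2]-.037)<.006)].astype(np.float32)
    r=cv2.minAreaRect(P[:,:2]);return P.mean(0),len(P),r
for cam in("scene","side","wrist"):
    im,d=manip.camera(cam)
    if cam=="wrist":
        np.savez("w2.npz",im=im,d=d);cv2.imwrite("pics/w2.png",cv2.resize(im,(768,576)))
    for q in("stone_top","turnbutton_knob"):
        for r in manip.regions_of(q,cam)[:3]:
            P,u,v=cloud(cam,d,r["pixels"])
            if len(P)<5 or P[:,0].mean()<.55: continue
            if q=="stone_top": print(cam,q,r["p"],stone(P))
            else:
                k=P[P[:,2]>.056]; b=P[abs(P[:,2]-.048)<.004]
                print(cam,q,len(k),k.mean(0),k.min(0),k.max(0),'bar',len(b),b.mean(0),cv2.minAreaRect(b[:,:2].astype(np.float32)) if len(b)>3 else 0)
E
```

```text
Traceback (most recent call last):
cv2.error: OpenCV(4.12.0) /io/opencv/modules/imgproc/src/convhull.cpp:143: error: (-215:Assertion failed) total >= 0 && (depth == CV_32F || depth == CV_32S) in function 'convexHull'
```

```bash
cat > m.py <<'E'
from h import *
np.set_printoptions(precision=4,suppress=True)
def rect(P): return cv2.minAreaRect(np.ascontiguousarray(P[:,:2],dtype=np.float32)) if len(P)>3 else 0
for cam in("scene","side","wrist"):
    im,d=manip.camera(cam)
    if cam=="wrist":
        np.savez("w2.npz",im=im,d=d);cv2.imwrite("pics/w2.png",cv2.resize(im,(768,576)))
    for q in("stone_top","turnbutton_knob"):
        for r in manip.regions_of(q,cam)[:3]:
            P,u,v=cloud(cam,d,r["pixels"])
            if len(P)<5 or P[:,0].mean()<.55: continue
            if q=="stone_top":
                P=P[abs(P[:,2]-.037)<.006];print(cam,q,r["p"],len(P),P.mean(0),rect(P))
            else:
                k=P[P[:,2]>.056]; b=P[abs(P[:,2]-.048)<.004]
                if len(k) and len(b):print(cam,q,len(k),k.mean(0),k.min(0),k.max(0),'bar',len(b),b.mean(0),rect(b))
E
python3 m.py
```

```text
scene stone_top 0.57 443 [ 0.6833 -0.1889  0.0352] ((0.6836540699005127, -0.19074006378650665), (0.10420861095190048, 0.04879646375775337), 18.603496551513672)
scene turnbutton_knob 40 [ 0.6002 -0.1718  0.0692] [ 0.5965 -0.178   0.0566] [ 0.6068 -0.1673  0.0795] bar 84 [ 0.6039 -0.1954  0.0471] ((0.6046919226646423, -0.19074048101902008), (0.016975808888673782, 0.05589335411787033), 5.852243900299072)
side stone_top 0.83 410 [ 0.6835 -0.188   0.0361] ((0.684624195098877, -0.19163519144058228), (0.10447964072227478, 0.049584075808525085), 16.70570945739746)
side turnbutton_knob 55 [ 0.6029 -0.1723  0.0693] [ 0.597  -0.18    0.0561] [ 0.61   -0.1668  0.0807] bar 36 [ 0.6029 -0.1872  0.0475] ((0.602261483669281, -0.19316929578781128), (0.058731671422719955, 0.013228676281869411), 86.02030944824219)
wrist stone_top 0.61 3719 [ 0.6878 -0.19    0.0367] ((0.6857917308807373, -0.1906665861606598), (0.10489680618047714, 0.04480299726128578), 17.171356201171875)
wrist turnbutton_knob 143 [ 0.6062 -0.174   0.077 ] [ 0.5992 -0.1812  0.0585] [ 0.6118 -0.1678  0.0809] bar 585 [ 0.6098 -0.2     0.0475] ((0.6095872521400452, -0.19413891434669495), (0.02305646799504757, 0.06037382781505585), 4.525079250335693)
```

View pics/w2.png

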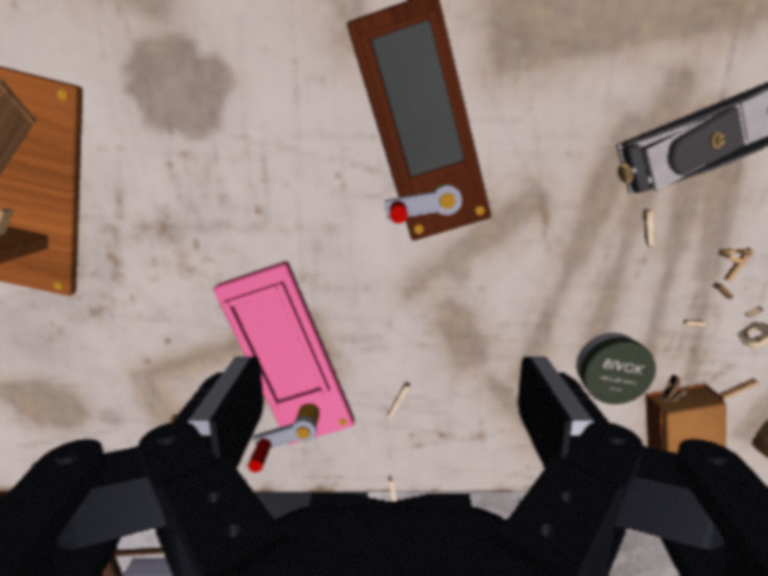

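Wrist view: the stone is at (425,95) px in the wooden board, the hinge at (447,201), the knob at (398,212), and the pink decoy at lower left. The measured knob-to-hinge distance is 40 mm and the bar is about 0.15 rad in, so the numbers agree. I'll cage the knob and swing it along its arc.

```bash
cat > tb.py <<'E'
from h import *
np.set_printoptions(precision=3,suppress=True)
S=np.array([.6853,-.1907]);b=np.radians(17.2);H=S-.078*np.array([np.cos(b),np.sin(b)])
def pose(phi,z,sg):
    t=sg*np.array([np.sin(phi),-np.cos(phi),0]);zz=np.array([0,0,-1.])
    k=H+.04*np.array([np.cos(phi),np.sin(phi)])
    return np.array([*k,z]),np.column_stack([np.cross(t,zz),t,zz])
K=np.array([.605,-.1735]);phi0=np.arctan2(*(K-H)[::-1]);print("H",H,"phi0",np.degrees(phi0),np.linalg.norm(K-H))
phis=np.linspace(phi0,b-.1,10)
for sg in(1,-1):
    q=[manip.solve_ik(*pose(p,.056,sg)) for p in phis]
    print(sg,None if any(x is None for x in q) else np.array(q)[[0,5,9]])
    if all(x is not None for x in q): best=sg; break
sg=best
manip.grip(.05,20)
p,R=pose(phi0,.13,sg);manip.goto(p,R)
p[2]=.054;print(manip.movel(p,v=.1,guard=15))
manip.grip(.021)
for f in phis[1:]:
    manip.movel(*pose(f,.054,sg),v=.06)
    print(np.degrees(f),manip.sense()["contact_force"])
im,d=manip.camera("scene");cv2.imwrite("pics/s1.png",im[120:260,200:400].repeat(3,0).repeat(3,1))
for r in manip.regions_of("turnbutton_knob","scene"):
    P,_,_=cloud("scene",d,r["pixels"]);print(r["p"],len(P),P.mean(0) if len(P) else 0)
print(manip.sense()["clock"])
E
python3 tb.py
```

```text
H [ 0.611 -0.214] phi0 98.18045467984561 0.04067914518821671
1 [[ 0.505  0.562 -0.394  1.738  0.265  0.894  0.141]
 [ 0.389  0.594 -0.241  1.656  0.17   0.912 -0.615]
 [ 0.348  0.617 -0.148  1.606  0.107  0.927 -1.209]]
False
88.54600660971741 [ 0.709 -0.864 -0.308]
78.9115585395892 [-0.21  -0.428 -0.011]
69.27711046946101 [-0.749 -0.67  -0.837]
59.642662399332785 [ 0.078  0.331 -0.854]
50.008214329204584 [ 0.072 -0.128  0.044]
40.37376625907638 [-0.399 -0.684 -0.023]
30.739318188948175 [-0.59   0.152 -0.218]
21.104870118819967 [ 1.357 -0.435 -0.469]
11.470422048691766 [ 0.698 -0.435  0.531]
0.62 126 [ 0.619 -0.208  0.045]
0.54 254 [ 0.382 -0.062  0.052]
9.7167
```

```bash
cat > m2.py <<'E'
from h import *
np.set_printoptions(precision=3,suppress=True)
p=np.array(manip.sense()["tool_pos"]);p[2]=.14;manip.movel(p,v=.15)
manip.goto([.54,-.15,.24],np.array([[1,0,0],[0,-1,0],[0,0,-1.]]))
im,d=manip.camera("wrist");cv2.imwrite("pics/w3.png",im)
for r in manip.regions_of("turnbutton_knob","wrist"):
    P,_,_=cloud("wrist",d,r["pixels"])
    if len(P):
        k=P[P[:,2]>.06];print(r["p"],len(P),P.mean(0),len(k),k.mean(0) if len(k) else 0)
for bb in manip.boxes_of("stone_top","wrist"):print(bb)
print(manip.sense()["clock"])
E
python3 m2.py
```

```text
0.83 1033 [ 0.63  -0.206  0.053] 218 [ 0.648 -0.2    0.076]
0.4 60 [ 0.39  -0.051  0.044] 0 0
{'xyz': [0.6845, -0.1871, 0.0405], 'p': 0.93}
11.2667
```

View pics/w3.png

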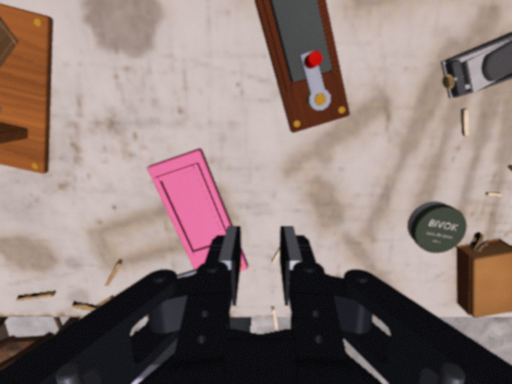

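The knob now sits over the near end of the stone (px 314,60) with the pivot at (319,99). I'll measure the bar's angle exactly.

```bash
python3 - <<'E'
from h import *
np.set_printoptions(precision=4,suppress=True)
im,d=manip.camera("wrist")
P,u,v=cloud("wrist",d,d>0)
H=np.array([.611,-.2138])
b=P[(abs(P[:,2]-.048)<.003)&(np.linalg.norm(P[:,:2]-H,axis=1)<.07)]
print(len(b),b.mean(0),cv2.minAreaRect(np.ascontiguousarray(b[:,:2],dtype=np.float32)))
far=b[b[:,0]>.625];print("far",far.mean(0),"near",b[b[:,0]<.615].mean(0)); w=np.linalg.svd(b[:,:2]-b[:,:2].mean(0))[2][0];print("bar angle",np.degrees(np.arctan2(w[1],w[0]))%180)
s=P[(abs(P[:,2]-.037)<.002)&(np.linalg.norm(P[:,:2]-[.685,-.19],axis=1)<.07)]
print("stone",cv2.minAreaRect(np.ascontiguousarray(s[:,:2],dtype=np.float32)))
k=P[(P[:,2]>.06)&(np.linalg.norm(P[:,:2]-H,axis=1)<.07)];print("knob",k.mean(0))
E
```

```text
783 [ 0.6246 -0.2085  0.0476] ((0.62989741563797, -0.20900297164916992), (0.06138796731829643, 0.023158153519034386), 14.147140502929688)
far [ 0.6379 -0.2039  0.0473] near [ 0.608  -0.2132  0.0482]
bar angle 21.39043332033276
stone ((0.6753435730934143, -0.19394509494304657), (0.08287106454372406, 0.04519747197628021), 16.99407386779785)
knob [ 0.5546 -0.1933  0.3075]
```

The bar comes out at 17–21° against the board's 17°, so the joint is about 1.5 rad or more and locked. Now the chisel.

```bash
cat > m3.py <<'E'
from h import *
np.set_printoptions(precision=4,suppress=True)
manip.goto([.42,.19,.34],np.array([[1,0,0],[0,-1,0],[0,0,-1.]]))
print(manip.sense()["clock"])
for cam in("wrist","scene","side"):
    im,d=manip.camera(cam)
    np.savez(f"c_{cam}.npz",im=im,d=d,**{k:np.array(v) for k,v in manip.calibration(cam).items()})
    if cam=="wrist":cv2.imwrite("pics/w4.png",im)
    for q in("chisel_grip","gouge_grip"):
        for r in manip.regions_of(q,cam)[:2]:
            m=r["pixels"];P,u,v=cloud(cam,d,m)
            if len(P)<10: continue
            np.save(f"r_{cam}_{q}_{r['p']:.2f}.npy",m)
            c=P.mean(0);w=np.linalg.svd(P-c)[2][0];w*=np.sign(w[2])
            print(cam,q,round(r["p"],2),len(P),c,"dir",w,"rgb",im[m].mean(0)[::-1],P.min(0),P.max(0))
E
python3 m3.py
```

```text
12.7167
wrist chisel_grip 0.61 2534 [0.5441 0.2759 0.184 ] dir [-0.6739  0.1448  0.7245] rgb [114.5679  86.5283  70.0118] [ 0.5077  0.2589 -0.0002] [0.5869 0.3577 0.211 ]
wrist gouge_grip 0.6 2118 [0.521  0.187  0.1877] dir [-0.7463  0.19    0.638 ] rgb [146.4741 122.6684  97.5136] [0.4818 0.1648 0.1195] [0.563  0.2049 0.215 ]
scene chisel_grip 0.74 332 [0.536 0.278 0.187] dir [-0.745   0.2108  0.6328] rgb [108.958   90.4775  74.5105] [0.5053 0.2471 0.063 ] [0.6661 0.296  0.2112]
scene chisel_grip 0.23 6032 [0.592  0.2201 0.0479] dir [-0.0297  0.9264  0.3753] rgb [133.8002  94.7867  65.3215] [ 0.4089  0.0937 -0.0021] [0.7398 0.3265 0.3493]
scene gouge_grip 0.75 286 [0.5118 0.1896 0.1894] dir [-0.7385  0.1786  0.6502] rgb [127.4201 114.0104  93.3785] [0.4801 0.1501 0.0534] [0.649 0.205 0.215]
scene gouge_grip 0.45 6119 [0.592  0.2204 0.0474] dir [0.1237 0.969  0.2137] rgb [133.967   95.1299  65.7617] [ 0.4113  0.0957 -0.0024] [0.7519 0.3265 0.34  ]
side chisel_grip 0.57 864 [0.5425 0.2811 0.1793] dir [-0.4536  0.4916  0.7433] rgb [66.4291 52.2514 40.4014] [0.5073 0.1463 0.0358] [0.5936 0.2959 0.2106]
side gouge_grip 0.96 734 [0.5168 0.1937 0.1833] dir [-0.6285  0.285   0.7237] rgb [79.9499 70.1191 56.9932] [0.4808 0.028  0.001 ] [0.5807 0.2053 0.2141]
```

View pics/w4.png

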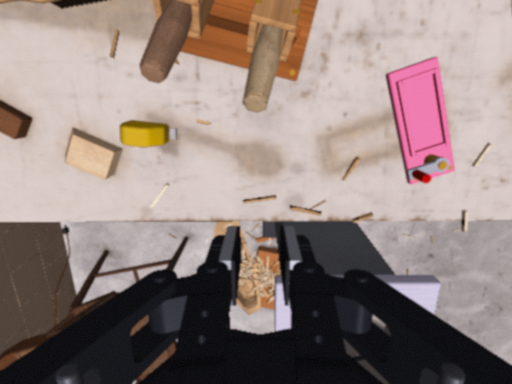

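The chisel's dark handle is at (165,50) px and the pale gouge at (260,75). I'll fit cylinders to the handles.

```bash
cat > fit.py <<'E'
import numpy as np,cv2,glob
from scipy.optimize import least_squares
np.set_printoptions(precision=4,suppress=True)
def load(q,cams=("wrist","scene","side")):
    out=[]
    for cam in cams:
        f=sorted(glob.glob(f"r_{cam}_{q}_*.npy"))[-1];m=cv2.erode(np.load(f).astype(np.uint8),np.ones((3,3))).astype(bool)
        n=np.load(f"c_{cam}.npz");d=n["d"];R=cv2.Rodrigues(n["rvec"].astype(float))[0]
        v,u=np.nonzero(m&(d>0));z=d[v,u];P=(R.T@(np.linalg.inv(n["mtx"])@np.array([u*z,v*z,z])-n["tvec"].reshape(3,1))).T
        out.append(P[P[:,2]>.15])
    return out
def dirv(a,t): return np.array([-np.cos(t)*np.cos(a),-np.cos(t)*np.sin(a),np.sin(t)])
def fit(P,end_cut=.075):
    c0=np.median(P,0)
    def res(x):
        d=dirv(x[0],x[1]);e1=np.cross(d,[0,0,1]);e1/=np.linalg.norm(e1);e2=np.cross(e1,d)
        c=c0+x[2]*e1+x[3]*e2;w=Q-c;return (np.linalg.norm(w-np.outer(w@d,d),axis=1)-x[4])
    Q=P;x=np.array([-.25,np.radians(40),0,-.01,.0135])
    for _ in range(4):
        d=dirv(x[0],x[1]);s=P@d;top=np.percentile(s,99.5)
        Q=P[(s>top-end_cut+.015)&(s<top-.004)]
        x=least_squares(res,x,loss="soft_l1",f_scale=.002,bounds=([-1.2,.4,-.04,-.04,.011],[.6,1.,.04,.04,.0145])).x
    d=dirv(x[0],x[1]);e1=np.cross(d,[0,0,1]);e1/=np.linalg.norm(e1);e2=np.cross(e1,d);c=c0+x[2]*e1+x[3]*e2
    s=P@d;end=c+(np.percentile(s,99)-c@d)*d
    return d,end,x,len(Q),np.sqrt(np.median(res(x)**2))
for q in("chisel_grip","gouge_grip"):
    L=load(q)
    for nm,P in [("wrist",L[0]),("scene",L[1]),("side",L[2]),("all",np.vstack([L[0][::4],L[1],L[2]]))]:
        d,end,x,n,r=fit(P);print(q,nm,"d",d,"yaw",np.degrees(x[0]),"pitch",np.degrees(x[1]),"r",x[4],"end",end,"grip",end-.044*d,n,r)
E
python3 fit.py
python3 - <<'E'
import sys;sys.path.insert(0,'.')
import os;os.chdir('.')
from h import *
n=np.load("c_scene.npz")
P,u,v=cloud("scene",n["d"],n["d"]>0)
im=n["im"][v,u].astype(int)
m=(abs(P[:,2]-.012)<.007)&(np.linalg.norm(P[:,:2]-[.59,.21],axis=1)<.17)&(im[:,2]-im[:,0]>40)
Q=P[m];print(len(Q),np.median(Q[:,2]),cv2.minAreaRect(np.ascontiguousarray(Q[:,:2],dtype=np.float32)))
E
```

```text
chisel_grip wrist d [-0.752   0.2077  0.6256] yaw -15.443877072999683 pitch 38.725769665974454 r 0.01275468805348137 end [0.5126 0.2875 0.202 ] grip [0.5457 0.2783 0.1745] 1466 0.0004126923887520035
chisel_grip scene d [-0.7725  0.1801  0.609 ] yaw -13.120537140062563 pitch 37.51420214583331 r 0.011000000000001876 end [0.5102 0.2852 0.2036] grip [0.5442 0.2773 0.1768] 135 0.0005932450168362989
chisel_grip side d [-0.7507  0.1272  0.6483] yaw -9.618554172596724 pitch 40.41366045022421 r 0.012790661010607883 end [0.5118 0.2835 0.2032] grip [0.5448 0.2779 0.1747] 452 0.00042109107472646326
chisel_grip all d [-0.766   0.1649  0.6213] yaw -12.151167553489321 pitch 38.41394243020284 r 0.011988076089738947 end [0.5114 0.2856 0.2031] grip [0.5451 0.2784 0.1757] 937 0.000545050584737472
gouge_grip wrist d [-0.7574  0.1841  0.6265] yaw -13.663342375993194 pitch 38.79098098110978 r 0.012496539211443813 end [0.4863 0.1954 0.2057] grip [0.5196 0.1873 0.1781] 1133 0.0003845589666635722
gouge_grip scene d [-0.768   0.1679  0.6181] yaw -12.332811136736407 pitch 38.173881061334775 r 0.011498311978694631 end [0.4844 0.1947 0.2069] grip [0.5182 0.1874 0.1797] 99 0.0004054517456778383
gouge_grip side d [-0.7402  0.1272  0.6603] yaw -9.749932810128502 pitch 41.31999781092085 r 0.012897592794930047 end [0.4857 0.192  0.2068] grip [0.5183 0.1864 0.1777] 373 0.0005061065533855623
gouge_grip all d [-0.7598  0.1446  0.6338] yaw -10.777956471429546 pitch 39.33435420375894 r 0.012020832206195325 end [0.4853 0.1937 0.2066] grip [0.5188 0.1873 0.1788] 760 0.0005633377178137218
3140 0.010954817803069743 ((0.5852017998695374, 0.21964231133460999), (0.1995362788438797, 0.28899380564689636), 76.60317993164062)
```

```bash
cat > plan.py <<'E'
from h import *
np.set_printoptions(precision=3,suppress=True)
YAW=np.radians(-13.5);G=np.array([.5455,.2783,.1755]);S=np.array([.6853,-.1907,.037])
def frame(heading,pitch,a,sg):
    """tool frame: chisel points (handle->edge) at heading, pitch below horizontal; tool z tilted a further down"""
    p=pitch+a;h=np.array([np.cos(heading),np.sin(heading),0]);tz=np.cos(p)*h-np.sin(p)*np.array([0,0,1])
    ty=sg*np.cross([0,0,1],h);return np.column_stack([np.cross(ty,tz),ty,tz])
def tcp(g,R): return g+manip.pinch_z*R[:,2]
d40=np.array([-np.cos(YAW)*np.cos(np.radians(40)),-np.sin(YAW)*np.cos(np.radians(40)),np.sin(np.radians(40))])
def final(psi,z): return np.array([S[0]-.22*np.cos(psi),S[1]-.22*np.sin(psi),S[2]+z])
E
python3 - <<'E'
from plan import *
r=np.radians
for a in(0,10,20,30,40,50):
  for sg in(1,-1):
    R0=frame(YAW,r(40),r(a),sg)
    q=[manip.solve_ik(tcp(G+s*d40,R0),R0) for s in(.1,0,.07,.14,.2)]
    if any(x is None for x in q): print(a,sg,[x is not None for x in q]);continue
    ok=[]
    for psi in range(-90,100,10):
        R1=frame(r(psi),0,r(a),sg)
        f=manip.solve_ik(tcp(final(r(psi),.15),R1),R1);f2=manip.solve_ik(tcp(final(r(psi),.28),R1),R1)
        if f is not None and f2 is not None: ok.append(psi)
    R2=frame(YAW,0,r(a),sg); print(a,sg,"q",q[1],q[4],"level",manip.solve_ik(tcp(G+.2*d40,R2),R2) is not None,ok)
E
```

```text
0 1 q [-0.445  0.346 -0.55   2.155  1.438  0.97  -0.678] [-0.558  0.038 -0.722  2.141  1.01   1.174 -0.463] level True [-90, -80, -70, -60, -50, 20, 30, 40, 50, 60, 70, 80]
0 -1 q [-0.271  0.389 -0.759  2.151  1.477  1.051  2.462] [-0.13   0.078 -1.169  2.135  1.045  1.211  2.659] level True [-90, -80, -70, -60, -50, 20, 30, 40, 50, 60, 70, 80]
10 1 q [-0.383  0.305 -0.533  2.084  1.181  0.845 -0.395] [-0.519 -0.    -0.65   2.076  0.797  1.089 -0.228] level True [-90, -80, -70, -60, -50, 20, 30, 40, 50, 60, 70, 80]
10 -1 q [-1.701  0.495  1.076  2.114  0.38   0.395 -2.903] [-2.441 -0.139  1.194  2.111  0.908  1.196  2.827] level True [-90, -80, -70, -60, -50, 20, 30, 40, 50, 60, 70, 80]
20 1 q [-0.316  0.298 -0.524  2.     0.886  0.804 -0.078] [-0.475 -0.006 -0.587  2.006  0.579  1.065  0.006] level True [-90, -80, -70, -60, -50, 20, 30, 40, 50, 60, 70, 80]
20 -1 q [-1.316  0.324  0.658  2.025  0.415  0.581 -2.839] [-2.587 -0.389  1.253  2.04   0.918  1.37   2.852] level True [-90, -80, -70, -60, -50, 20, 30, 40, 50, 60, 70, 80]
30 1 q [-0.253  0.321 -0.517  1.906  0.611  0.842  0.21
[... 358 characters left out ...]
936  0.445] [-0.398  0.058 -0.472  1.86   0.199  1.158  0.393] level True [-90, -80, -70, -60, -50, -40, 10, 20, 30, 40, 50, 60, 70, 80]
40 -1 q [-0.39   0.342 -0.271  1.811  0.286  0.907 -2.614] [-0.442  0.056 -0.427  1.861  0.195  1.157 -2.745] level True [-90, -80, -70, -60, -50, -40, 10, 20, 30, 40, 50, 60, 70, 80]
50 1 q [-0.185  0.427 -0.466  1.703  0.215  1.062  0.615] [-0.372  0.115 -0.417  1.789  0.049  1.248  0.533] level True [-90, -80, -70, -60, -50, -40, -30, 10, 20, 30, 40, 50, 60, 70, 80]
50 -1 q [-0.33   0.405 -0.275  1.707  0.124  1.046 -2.452] [-0.406  0.113 -0.379  1.789  0.044  1.248 -2.604] level True [-90, -80, -70, -60, -50, -40, -30, 0, 10, 20, 30, 40, 50, 60, 70, 80]
```

```bash
cat > g1.py <<'E'
from plan import *
a=np.radians(30);R0=frame(YAW,np.radians(40),a,1)
manip.grip(.055,20)
manip.goto(tcp(G+.12*d40,R0),R0)
print(manip.movel(tcp(G,R0),v=.1,guard=12)); s=manip.sense();print(s["tool_pos"]-tcp(G,R0),s["contact_force"])
f0=np.array(s["contact_force"])
manip.grip(0,70);manip.sleep(.2)
s=manip.sense();print(s["clock"],"w",s["grip_width"],s["finger_force"],np.array(s["contact_force"])-f0,s["torque"])
im,d=manip.camera("side");cv2.imwrite("pics/g1.png",im[180:384,100:350].repeat(3,0).repeat(3,1)[:600,:750])
E
python3 g1.py
```

```text
False
[-0.     0.001  0.001] [-1.328  1.15  -0.125]
17.5 w 0.025384261695886326 69.92897807460395 [-2.308 -1.5    6.032] [-0.153  0.612 -0.168]
```

View pics/g1.png

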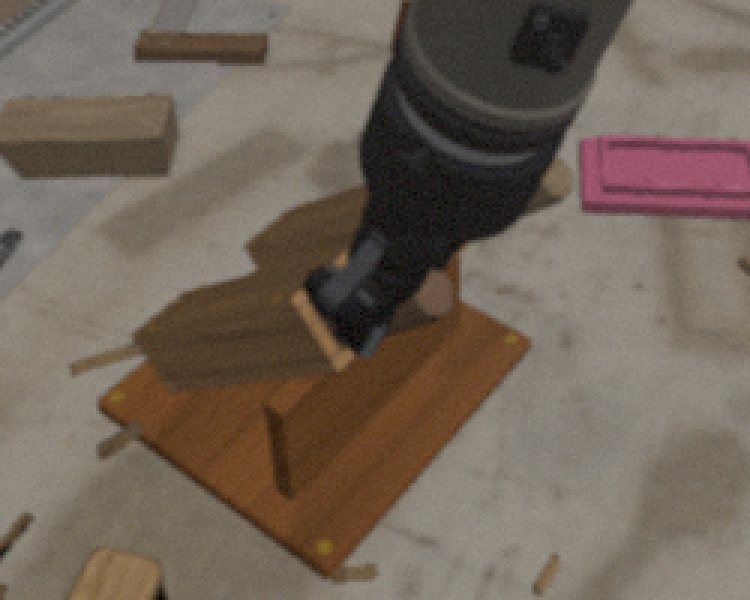

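The gripper holds the dark handle (370,310 in the crop) and the gouge behind it is untouched. The opening is 25 mm and the force 70 N. Now I'll draw it out.

```bash
cat > g2.py <<'E'
from plan import *
a=np.radians(30);R0=frame(YAW,np.radians(40),a,1)
for s_ in(.03,.07,.11,.15,.18,.205):
    manip.movel(tcp(G+s_*d40,R0),v=.07)
    s=manip.sense();print(s_,s["contact_force"],round(s["grip_width"],4),round(s["finger_force"],1))
    if np.linalg.norm(s["contact_force"])>40: break
manip.sleep(.3)
im,d=manip.camera("side");cv2.imwrite("pics/g2.png",im[100:384,60:400].repeat(2,0).repeat(2,1))
print(s["clock"],[b for b in manip.boxes_of("gouge_grip","side")][:2])
E
python3 g2.py
```

```text
0.03 [-0.166 -1.046 -1.949] 0.0254 68.9
0.07 [ 0.599  0.493 -1.381] 0.0251 68.9
0.11 [ 0.904 -0.183 -0.823] 0.0252 68.9
0.15 [ 0.601  0.382 -3.054] 0.0253 68.9
0.18 [-0.294 -0.215 -2.33 ] 0.0255 68.9
0.205 [-0.338 -0.21  -1.316] 0.0253 68.9
21.3833 [{'xyz': [0.5125, 0.1948, 0.1842], 'p': 0.9}]
```

View pics/g2.png

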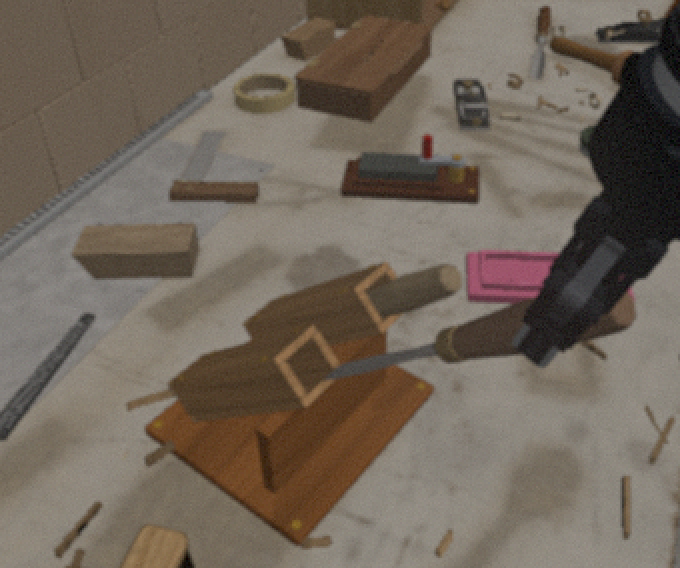

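The chisel is out: its blade tip is at the mouth (330,372), the gouge is still seated, and the turnbutton lies over the stone. Next I'll level it and carry it over.

```bash
cat > g3.py <<'E'
from plan import *
r=np.radians;a=r(30);R0=frame(YAW,r(40),a,1);psi=r(-60)
try: manip.movel(tcp(G+.235*d40,R0),v=.1)
except manip.Unreachable: print("no extra")
R2=frame(YAW,0,a,1);g=G+.22*d40;g[2]=.35
manip.goto(tcp(g,R2),R2);print(manip.sense()["clock"],manip.sense()["grip_width"])
R1=frame(psi,0,a,1)
manip.goto(tcp(final(psi,.28),R1),R1)
manip.movel(tcp(final(psi,.155),R1),v=.1);manip.sleep(.5)
s=manip.sense();print(s["clock"],s["grip_width"],s["finger_force"],s["contact_force"])
for cam in("scene","side"):
    im,d=manip.camera(cam);cv2.imwrite(f"pics/f_{cam}.png",im);np.savez(f"f_{cam}.npz",im=im,d=d)
    for rg in manip.regions_of("chisel_edge",cam)[:1]:
        P,u,v=cloud(cam,d,rg["pixels"]);h=np.array([np.cos(psi),np.sin(psi),0]);P=P[(P[:,2]>.1)&(P[:,2]<.3)]
        t=P@h;far=P[t>np.percentile(t,99)-.006];print(cam,len(P),"tip",far.mean(0),"z-profile",[(round(x,3),P[abs(t-x)<.01].mean(0)) for x in np.linspace(np.percentile(t,1),np.percentile(t,99),6)])
im=np.hstack([cv2.imread("pics/f_scene.png")[100:300,150:400],cv2.imread("pics/f_side.png")[100:300,180:430]]);cv2.imwrite("pics/f.png",cv2.resize(im,(800,320)))
E
python3 g3.py
```

```text
23.0 0.025337117924942885
26.2917 0.024956930910222587 69.01105394179467 [ 0.39  -0.062 -1.616]
side 3075 tip [0.629 0.149 0.111] z-profile [(np.float64(0.031), array([0.573, 0.29 , 0.142])), (np.float64(0.061), array([0.592, 0.27 , 0.141])), (np.float64(0.091), array([0.614, 0.25 , 0.127])), (np.float64(0.122), array([0.584, 0.197, 0.138])), (np.float64(0.152), array([0.602, 0.174, 0.13 ])), (np.float64(0.182), array([0.626, 0.153, 0.114]))]
```

View pics/f.png

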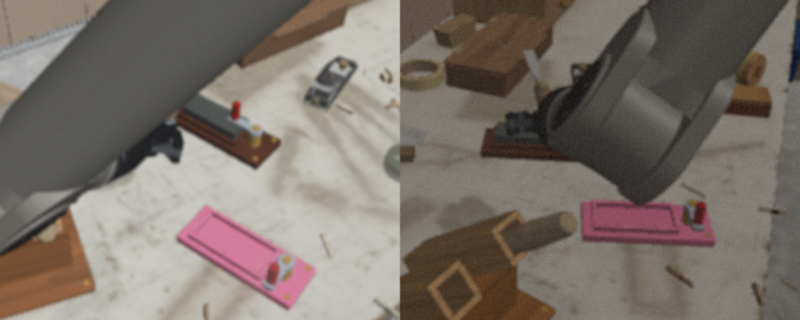

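The arm hides most of the view. The blade shows in the side view at crop (533,65). I'll check tip and level with the wrist camera.

```bash
cat > v.py <<'E'
from plan import *
psi=np.radians(-60);h=np.array([np.cos(psi),np.sin(psi),0]);n=np.array([-h[1],h[0],0]);g=final(psi,.155)
for cam in("wrist","side"):
    im,d=manip.camera(cam);P,u,v=cloud(cam,d,d>0)
    w=P-g;t=w@h;l=w@n
    m=(t>.03)&(t<.30)&(abs(l)<.05)&(abs(w[:,2])<.06)
    print(cam,m.sum(),"tmax",t[m].max() if m.any() else 0)
    for x in np.arange(.04,.25,.02):
        k=m&(abs(t-x)<.01)
        if k.sum()>2:print(f"  t={x:.2f} n={k.sum()} lat={l[k].mean():.4f} z={np.median(w[k,2]):.4f} zmin={w[k,2].min():.3f} zmax={w[k,2].max():.3f}")
    if cam=="wrist":cv2.imwrite("pics/fw.png",im)
E
python3 v.py
```

```text
wrist 0 tmax 0
side 216 tmax 0.22440607251627906
  t=0.04 n=22 lat=0.0078 z=0.0046 zmin=-0.008 zmax=0.009
  t=0.06 n=32 lat=0.0017 z=0.0058 zmin=0.001 zmax=0.008
  t=0.08 n=45 lat=0.0018 z=0.0036 zmin=-0.007 zmax=0.007
  t=0.10 n=5 lat=-0.0001 z=-0.0030 zmin=-0.003 zmax=0.005
  t=0.12 n=12 lat=-0.0001 z=-0.0051 zmin=-0.006 zmax=-0.002
  t=0.14 n=22 lat=-0.0012 z=-0.0054 zmin=-0.006 zmax=-0.004
  t=0.16 n=20 lat=-0.0011 z=-0.0062 zmin=-0.009 zmax=-0.005
  t=0.18 n=26 lat=-0.0019 z=-0.0067 zmin=-0.008 zmax=-0.006
  t=0.20 n=20 lat=-0.0017 z=-0.0077 zmin=-0.010 zmax=-0.006
  t=0.22 n=12 lat=-0.0024 z=-0.0089 zmin=-0.011 zmax=-0.007
```

View pics/fw.png

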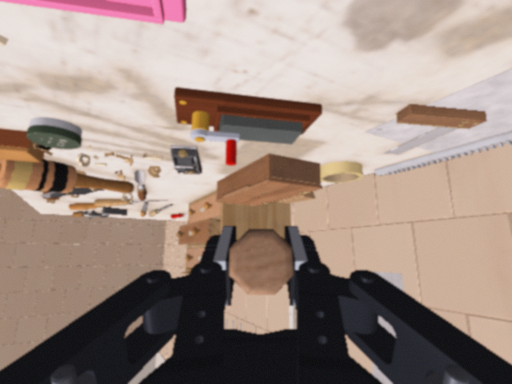

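The side depth puts the tip 222 mm ahead of the grip, 2 mm off laterally and about 147 mm above the stone, with a slope of about 2°. The wrist view shows the turnbutton bar lying over the stone at (220,132). Everything is within limits, so I'm handing it in.

```bash
python3 -c "
from cell import manip
print(manip.sense()['clock'],manip.job_done())"
```

```text
the job is handed in; nothing more can be done
26.5917 None
```

I handed the job in at 26.6 s: the turnbutton is over the stone, the gouge is still in its socket, and the chisel is held at rest about 2° off level with its edge about 147 mm above the stone's middle; the judge's verdict was not shown.

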